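# Pack out the open end of a caul press

## Task

A black panel with glued-on wooden strips sits under one side of the caul press; pack out the empty side, so that the platen cannot rack when its wing nuts are run down. Take the packing block of the same thickness as the panel (18 mm, blue-dipped ends) from the rack, lay it flat and let go, then take it afresh by its tail end and slide it straight into the gap under the platen, midway between the panel and the studs, until its nose is home against the back fence. Keep the block and the gripper off the freshly glued panel, leave everything else where it is, and let go of the block.

Things in the scene. Friction and masses are not known exactly. Their poses are not given: they have to be found in the camera images.
- block18: Block to use: light wood, 140 x 50 x 18 mm, about 90 g, both ends dipped blue. Origin at its centre; x along its 140 mm length, y through its thickness, z along its 50 mm width. Starts on a long edge in the rack (z up, top 60 mm above the bench). Ends and faces are alike. It stands on edge by itself; pushed sideways near its top edge it tips over flat.
- block12: Bystander: packing block 140 x 50 x 12 mm, wrong thickness, yellow-dipped ends, on edge in the rack. Origin at its centre, axes as block18.
- block24: Bystander: packing block 140 x 50 x 24 mm, too thick, red-dipped ends, on edge in the rack. Origin at its centre, axes as block18.
- rack: Fixed plywood rack, base 150 (x) x 190 (y) x 10 mm thick, with three slots along x at y = -60, 0 and +60 mm, each between two cleats 110 mm long (inner faces 27 mm, outer 43 mm apart, tops 24 mm above the bench). Origin under the centre of its base. Any block may stand in any slot.
- press: Fixed plywood press, 300 mm wide (y). Origin on the bench under the middle of the platen's front edge; +x into the press, z up. Base board x = -165 to +125 mm, top at z = 18 mm; before x = 0 it is an open loading ledge. Fixed platen x = 0 to +125 mm, z = 38 to 56 mm: the gap under it is 20 mm high. Wing nuts reach about 77 mm high.
- panel: The glued work, fixed in the press: black board with five light wooden strips, 18 mm thick in all, from y = +5 to +110 mm and x = -30 to +105 mm in the press frame (30 mm stands out of the gap). Origin and axes as the press. Not to be touched.
- gap_mouth (a point): On the base board's top (z = 18 mm) at the platen's front edge, midway across the empty side (press x = 0, y = -57.5 mm). Axes as the press. The block goes in along +x through here.
- fence (a point): Foot of the back fence's front face, straight in from gap_mouth (press x = +105 mm). The fence closes the back of the gap from y = -110 to +110 mm. A block home against it stands 35 mm out of the gap at its tail.
- stud (a point): Axis of the front stud on the empty side, at the base board's top (press x = 35, y = -125 mm). Four steel studs 10 mm thick stand at x = 35 and 95, y = -125 and +125 mm; the empty side lies between the panel and the two at y = -125.
- tape: Bystander: roll of tape lying flat, 96 mm across, 25 mm high. Origin under its centre.
- glue: Bystander: white glue bottle with an orange cap, 54 mm across, 150 mm high. Origin under its centre.

How it is judged (in metres and radians):
On the way:
1. the 18 mm block lies flat, clear of the rack and not yet in the gap, and has been let go (angle between the y axis of block18 and the z axis of press, either way round below 0.12 rad and contact force between block18 and the fingers below 0.05 N and contact force between block18 and rack below 0.05 N and (x of block18 in the frame of press below -0.03 m or y of block18 in the frame of gap_mouth below -0.12 m) and height (world z) of block18 below 0.035 m and linear speed of block18 below 0.02 m/s), for 0.2 s.
At the end, for the whole second after the job is handed in: The 18 mm block lies flat on the base board under the platen, nose within 4 mm of the back fence, within 12 mm of midway between panel and studs, square to the press within 0.06 rad (3.4 degrees), released and at rest (x of block18 in the frame of press between 0.031 and 0.039 m and y of block18 in the frame of gap_mouth between -0.012 and 0.012 m and height (world z) of block18 below 0.032 m and angle between the x axis of block18 and the x axis of press, either way round below 0.06 rad and angle between the y axis of block18 and the z axis of press, either way round below 0.06 rad and linear speed of block18 below 0.01 m/s); the robot touches nothing.
It fails at once if the block presses on the glued panel (contact force between block18 and panel above 1 N).
It fails at once if the gripper touches the glued panel (contact force between any of the fingers, the arm and panel above 1 N).
It fails at once if another packing block is disturbed by more than 20 mm (distance of any of block12, block24 from where it was at the start of the episode above 0.02 m).
It fails at once if the tape roll or the glue bottle is moved by more than 20 mm (distance of any of tape, glue from where it was at the start of the episode above 0.02 m).
It also fails if it takes over 64 s, if anything falls off the work surface, if the arm or the gripper's body presses on something with over 40 N, if the wrist force passes 120 N, or if a joint passes its speed limit or range.

## Robot

A 6-joint arm with a two-finger parallel gripper is mounted at the origin on the work surface. World frame = base frame: x ahead of the robot, y to its left, z up, the work surface at z = 0. Lengths are in mm, angles in degrees, forces in N, time in s.
With the tool pointing down it reaches from about 300 to 850 mm from the base axis. Payload 4.2 kg.
Tool frame: the origin (TCP) lies at the centre of the arm's flange, where the gripper is bolted on; the fingertips stand 191 mm ahead of it and the grasp point (between the pads) lies 172 mm ahead of it; y points along the fingers, x is the direction in which the jaws open and shut, and the axes are right-handed (so a half turn about y gives the same grasp; the last joint's range is limited). The gripper opens to 91 mm and grips with 3 to 60 N. Pads are 32 mm wide; open, the fingers measure 118 mm over their backs; the gripper's body (76 mm by 178 mm) begins 60 mm behind the grasp point.
Start: joints at [-70.818, 18.312, 89.639, -0, 72.044, -1.146], TCP at [199.755, -539.185, 404.776] pointing down, gripper open.
Joint ranges: [-177.97, 177.97], [-48.28, 115.42], [12.27, 149.76], [-77.06, 257.06], [2.81, 150.46], [-146.56, 146.56]. Speed limits (degrees/s): [147.25, 147.25, 180, 180, 180, 180].

## Interface

Orientations are given as [roll, pitch, yaw] about the fixed x, y, z axes, in that order (R = Rz(yaw) Ry(pitch) Rx(roll)).
In Python, from workcell import env gives the robot as it stands.
- The arm moves only by the tool carry_out, never from a script. Its argument "increments" is a list of rows, each a list of 3 entries, a list of its own where there are three numbers: the turn, a rotation vector about the tool's x, y, z in rad, then the shift along the tool's x, y, z in mm, then the closure, from 0 (fully open) to 1 (shut). In form: [[[wx, wy, wz], [dx, dy, dz], claw], ...]. A call has 1 to 10 rows; each row is the pose to reach, as a shift and turn from the pose commanded when the call began, along the tool's axes at that moment; what a row does not reach only later rows make up. A row lasts 1/12 s, in which the tool goes at most 41.7 mm and 7.16 degrees, less where a joint would pass 70% of its speed; a pose out of reach is approached as far as the arm can. A call with a gripper value outside its range is refused whole. The fingers move at their own pace and stop on an object; "force" is the grip in N (left out, the last holds). Time passes only in rows, so rows that repeat a pose let the fingers close. It gives the time, the measured TCP pose, the force and the opening at its end, in the units of the state.
- env.state(): the state, without advancing time (a new reading comes with each control period).
- env.grab_frame(name): name is "side" or "top" or "wrist"; returns a dict with "frame" (420x560x3 uint8, blue, green, red), "z_map" (420x560 float32, mm along the optical axis (not along the pixel's ray), 0 where there is no reading), "camera_matrix" (3x3 intrinsics, pixels), "rvec" (rotation vector, rad) and "tvec" (3), from world to camera coordinates, as OpenCV has them; the wrist camera has in their place "hand_eye" (4x4, takes a point from camera to tool coordinates, whose origin is the TCP and whose axes are the tool frame's). Camera axes: x right, y down, z forward; pixel columns grow to the right and rows downward; lengths in mm; the calibration is good to about 2 mm. A picture is of the moment at which its call begins: read the wrist's pose just before it.
- env.job_done(): hands the job in, once; it reports no verdict.
The state is a dict: "time_s": time; "qpos": joint angles; "qvel": joint speeds; "effort": joint torques, N m; "ee_pos": TCP position; "ee_rot": TCP orientation; "force": force on the tool from outside, world axes, zero at the start; "torque": the same for the moment, N m; "gripper_width": finger opening in mm.
Only numpy, scipy, OpenCV 4.12 (cv2) and the standard library are available. Lean on these libraries where they do the work, as an engineer would, in place of code of your own. Each camera call takes 0.05 s, during which the arm holds its last target. There are 200 camera calls.

## Working session

There is one attempt and no reset: what is moved stays moved. The work goes in short steps, Python scripts to look and compute and a tool call to move; the robot and the scene stay as the last step left them, time stands still between calls to the robot, and variables do not carry over. Pictures are saved under pics/ and viewed, about 8 in all and at most 12, crops included, and the job is handed in when it is done.

Besides the shell and the picture viewer there is one more tool, called after "Request:" as name([rows], argument=value, ...), one row to a line, values as JSON. carry_out: Moves the arm, as the interface text tells. Its arguments: {"type":"object","properties":{"increments":{"type":"array","items":{"type":"array"}},"force":{"type":"number"}},"required":["increments"]}

```bash
mkdir -p pics; cat > h.py <<'E'
import numpy as np, cv2
from workcell import env
from scipy.spatial.transform import Rotation as R
def grab(n,save=None):
    s=env.state(); f=env.grab_frame(n)
    if save: cv2.imwrite('pics/'+save,f['frame'])
    if 'hand_eye' in f:
        T=np.eye(4); T[:3,:3]=R.from_euler('xyz',s['ee_rot'],degrees=True).as_matrix(); T[:3,3]=s['ee_pos']
        M=T@np.array(f['hand_eye'])
    else:
        r=cv2.Rodrigues(np.array(f['rvec'],float))[0]; M=np.eye(4); M[:3,:3]=r.T; M[:3,3]=-r.T@np.array(f['tvec'],float).ravel()
    f['M']=M; return f
def cloud(f):
    K=np.array(f['camera_matrix']); z=f['z_map']; v,u=np.indices(z.shape)
    p=np.stack([(u-K[0,2])/K[0,0]*z,(v-K[1,2])/K[1,1]*z,z],-1)
    return p@f['M'][:3,:3].T+f['M'][:3,3]
def ray(f,uv,h):
    K=np.array(f['camera_matrix']); uv=np.atleast_2d(uv).astype(float)
    d=np.c_[(uv[:,0]-K[0,2])/K[0,0],(uv[:,1]-K[1,2])/K[1,1],np.ones(len(uv))]@f['M'][:3,:3].T
    o=f['M'][:3,3]; return o+d*((h-o[2])/d[:,2])[:,None]
E
python3 - <<'E'
from h import *
print(env.state())
for n in('top','side'):
    f=grab(n,n+'0.png'); print(n,f['M'].round(2).tolist())
a=[cv2.imread(f'pics/{n}0.png') for n in('top','side')]
E
```

```text
{'time_s': 0.0, 'qpos': array([-7.08160197e+01,  1.83527079e+01,  8.97066811e+01, -1.73683816e-04,
        7.20429683e+01, -1.14591360e+00]), 'qvel': array([ 0.04908081, -0.04223033, -0.06701751,  0.01258072, -0.00261158,
        0.01511687]), 'effort': array([-3.99946275e-04, -4.12458587e+01, -2.31972224e+01,  7.26727070e-02,
        4.56352439e-02, -1.39489180e-04]), 'ee_pos': array([ 199.71660914, -539.0292911 ,  403.90741343]), 'ee_rot': array([-89.99811809,   0.10234015, -69.67005074]), 'force': array([-0.24324873,  0.1504374 , -0.06825325]), 'torque': array([-0.01732011, -0.01151396,  0.01346795]), 'gripper_width': 91.52635546000171}
top [[-0.02, -0.99, 0.11, 434.84], [-1.0, 0.02, -0.01, 32.54], [0.01, -0.11, -0.99, 1233.33], [0.0, 0.0, 0.0, 1.0]]
side [[-0.99, -0.05, 0.14, 366.7], [-0.15, 0.48, -0.86, 1223.93], [-0.02, -0.88, -0.48, 754.62], [0.0, 0.0, 0.0, 1.0]]
```

View pics/top0.png

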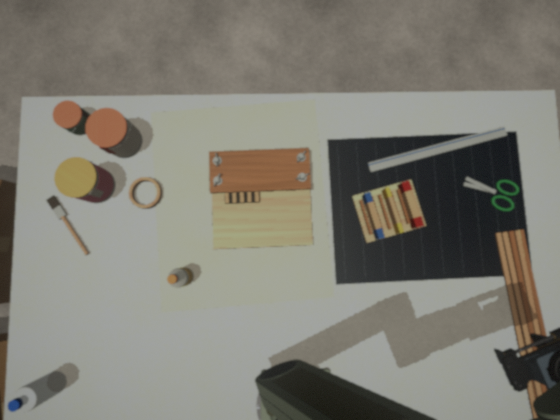

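View pics/side0.png

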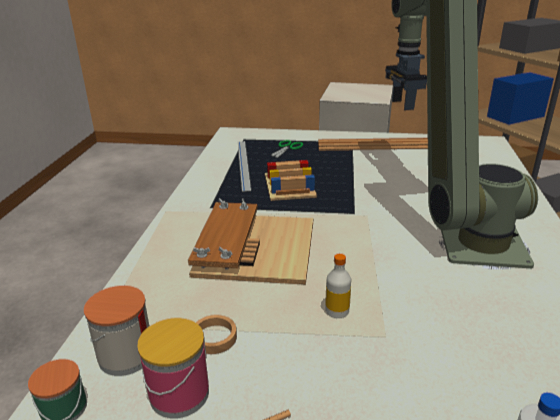

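The top view shows the platen at about (210–311, 150–192), the panel's strips sticking out at (225–260, 197) and the ledge below them. In the rack, the blue-ended block is the leftmost one, with ends near (363, 197) and (379, 233). Next I'll get coarse poses.

```bash
cat > m0.py <<'E'
from h import *
f=grab('top'); im=f['frame']; hsv=cv2.cvtColor(im,cv2.COLOR_BGR2HSV); P=cloud(f)
H,S,V=hsv[...,0].astype(int),hsv[...,1],hsv[...,2]
def blobs(m,roi,k=3):
    z=np.zeros(m.shape,np.uint8); x0,y0,x1,y1=roi; z[y0:y1,x0:x1]=m[y0:y1,x0:x1]*255
    c=cv2.findContours(z,cv2.RETR_EXTERNAL,cv2.CHAIN_APPROX_NONE)[0]
    return sorted(c,key=cv2.contourArea,reverse=True)[:k]
roi=(345,170,435,250)
for n,m in(('blue',(H>95)&(H<130)&(S>100)&(V>60)),('yel',(H>20)&(H<32)&(S>150)&(V>90)),('red',((H<6)|(H>174))&(S>150)&(V>60))):
    for c in blobs(m,roi):
        if cv2.contourArea(c)<8: continue
        (u,v),wh,a=cv2.minAreaRect(c); print(n,np.round([u,v],1),np.round(wh,1),ray(f,(u,v),60).round(1),P[int(v),int(u)].round(1))
# press: depth-based: platen top z ~56, base z~18
roi=(190,130,330,260)
for n,lo,hi,h in(('platen',50,62,56),('ledge',12,24,18)):
    m=(P[...,2]>lo)&(P[...,2]<hi); m=cv2.morphologyEx(m.astype(np.uint8),cv2.MORPH_OPEN,np.ones((5,5)))>0
    c=blobs(m,roi,1)[0]; b=cv2.boxPoints(cv2.minAreaRect(c)); print(n,b.round(1).tolist(),ray(f,b,h).round(1).tolist())
for n,uv in(('glue',(174,281)),('tape',(145,193))): print(n,P[uv[1],uv[0]].round(0))
E
python3 m0.py
```

```text
blue [378.8 233.6] [8.2 6.1] [[ 493.9 -249.9   60. ]] [ 495.5 -247.4   61.3]
blue [367.4 197.1] [7.3 5.7] [[ 601.9 -220.8   60. ]] [ 602.5 -220.4   57. ]
yel [386. 193.] [6. 2.] [[ 613.1 -276.4   60. ]] [ 615.1 -279.9   46.7]
red [416.5 222.1] [ 8.2 10.2] [[ 525.5 -362.2   60. ]] [ 525.8 -360.3   61. ]
red [404.7 186.1] [8.5 9.3] [[ 632.7 -332.6   60. ]] [ 632.8 -329.9   62.3]
platen [[208.0, 151.3000030517578], [308.70001220703125, 146.8000030517578], [310.5, 188.3000030517578], [209.89999389648438, 192.6999969482422]] [[747.9, 248.8, 56.0], [757.1, -51.8, 56.0], [631.5, -54.3, 56.0], [622.8, 242.9, 56.0]]
ledge [[210.6999969482422, 193.1999969482422], [310.20001220703125, 189.0], [312.6000061035156, 244.5], [213.0, 248.6999969482422]] [[627.3, 247.3, 18.0], [635.6, -56.0, 18.0], [466.5, -59.1, 18.0], [459.0, 239.8, 18.0]]
glue [373. 320. 152.]
tape [634. 452.   1.]
```

```bash
cat >> h.py <<'E'
def go(x,y,zg,yaw,verbose=True):
    """increment for grasp point at (x,y,zg), jaw-axis yaw deg, tool pointing down"""
    s=env.state(); A=R.from_euler('xyz',s['ee_rot'],degrees=True)
    B=R.from_euler('xyz',[-90,0,yaw],degrees=True)
    w=(A.inv()*B).as_rotvec(); d=A.inv().apply(np.array([x,y,zg+172])-s['ee_pos'])
    print('turn',w.round(4).tolist(),'shift',d.round(1).tolist(),'t',round(s['time_s'],2),'w',round(s['gripper_width'],1))
E
python3 -c "
from h import *
go(548,-235,160,-74.9)"
```

```text
turn [0.0, 0.0913, -0.0013] shift [-164.0, 72.4, 432.2] t 0.15 w 90.9
```

Request:
carry_out([
  [[0, 0.09, 0], [-164, 72, 432], 0],
  [[0, 0.09, 0], [-164, 72, 432], 0],
  [[0, 0.09, 0], [-164, 72, 432], 0],
  [[0, 0.09, 0], [-164, 72, 432], 0],
  [[0, 0.09, 0], [-164, 72, 432], 0],
  [[0, 0.09, 0], [-164, 72, 432], 0],
  [[0, 0.09, 0], [-164, 72, 432], 0],
  [[0, 0.09, 0], [-164, 72, 432], 0],
  [[0, 0.09, 0], [-164, 72, 432], 0],
  [[0, 0.09, 0], [-164, 72, 432], 0],
])

```text
time_s: 0.98
ee_pos: [511.1, -266.7, 340.2]
ee_rot: [-90.0, 0.0, -74.8]
force: [0.7, -0.3, 0.9]
gripper_width: 91.3
```

Request:
carry_out([
  [[0, 0, 0], [0, 0, 0], 0.5],
  [[0, 0, 0], [0, 0, 0], 0.5],
  [[0, 0, 0], [0, 0, 0], 0.5],
  [[0, 0, 0], [0, 0, 0], 0.5],
])

```text
time_s: 1.32
ee_pos: [509.1, -269.3, 340.7]
ee_rot: [-90.0, -0.0, -74.9]
force: [-0.8, -1.2, -0.2]
gripper_width: 67.4
```

```bash
python3 -c "
from h import *
f=grab('wrist','w1.png'); print(f['M'].round(2).tolist()); go(548,-235,160,-74.9)"
```

```text
[[0.26, -0.93, -0.24, 576.71], [-0.97, -0.25, -0.07, -251.34], [-0.0, 0.25, -0.97, 320.25], [0.0, 0.0, 0.0, 1.0]]
turn [0.0001, -0.0006, 0.0004] shift [-23.2, 8.9, 46.6] t 1.37 w 63.5
```

View pics/w1.png

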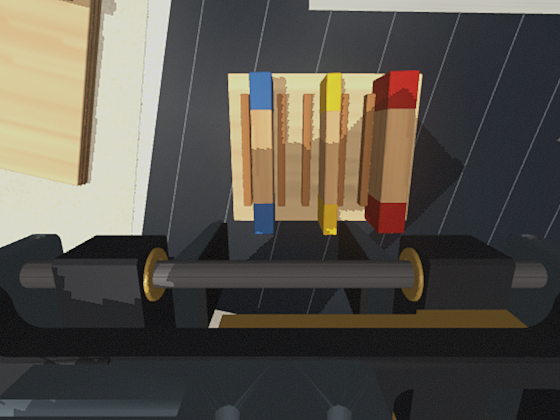

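The wrist view shows all three blocks on edge: blue ends at (261, 90) and (264, 218), yellow at (331, 90) and red at (397, 90). I'll fit the blue block's top face from the depth map.

```bash
python3 -c "
from h import *
f=grab('wrist'); P=cloud(f)
m=(P[...,2]>54)&(P[...,2]<66); m[225:]=0
n,l,st,c=cv2.connectedComponentsWithStats(m.astype(np.uint8))
for i in range(1,n):
    if st[i,4]>300:
        u,v=np.nonzero(l==i)[::-1]; uv=np.c_[u,v].astype(np.float32)
        b=cv2.minAreaRect(ray(f,uv,60)[:,:2].astype(np.float32)); print(c[i].round(),b,P[l==i][:,2].mean())
go(548,-235,160,-74.9)
"
```

```text
[396. 146.] ((583.9802856445312, -350.7486267089844), (130.7284393310547, 26.297555923461914), 15.671472549438477) 59.561008771137246
[261. 146.] ((553.1316528320312, -238.1430206298828), (129.86851501464844, 18.656923294067383), 15.499276161193848) 59.76053498039147
[331. 147.] ((568.5406494140625, -296.5552978515625), (129.14500427246094, 13.074882507324219), 15.828108787536621) 59.57807238695482
turn [-0.0, -0.0008, 0.0004] shift [-23.2, 8.9, 46.7] t 1.42 w 59.4
```

```bash
python3 -c "
from h import *
go(548,-239.5,49,-74.4)"
```

```text
turn [-0.0, -0.0095, 0.0004] shift [-18.9, 119.9, 45.5] t 1.42 w 59.4
```

Request:
carry_out([
  [[0, -0.01, 0], [-19, 10, 45.5], 0.5],
  [[0, -0.01, 0], [-19, 10, 45.5], 0.5],
  [[0, -0.01, 0], [-19, 40, 45.5], 0.5],
  [[0, -0.01, 0], [-19, 60, 45.5], 0.5],
  [[0, -0.01, 0], [-19, 80, 45.5], 0.5],
  [[0, -0.01, 0], [-19, 100, 45.5], 0.5],
  [[0, -0.01, 0], [-19, 120, 45.5], 0.5],
  [[0, -0.01, 0], [-19, 120, 45.5], 0.5],
  [[0, -0.01, 0], [-19, 120, 45.5], 0.5],
  [[0, -0.01, 0], [-19, 120, 45.5], 0.5],
])

```text
time_s: 2.25
ee_pos: [549.1, -238.9, 221.8]
ee_rot: [-89.9, -0.1, -74.3]
force: [0.3, 0.3, 0.2]
gripper_width: 45.6
```

Request:
carry_out([
  [[0, 0, 0], [0, 0, 0], 1],
  [[0, 0, 0], [0, 0, 0], 1],
  [[0, 0, 0], [0, 0, 0], 1],
  [[0, 0, 0], [0, 0, 0], 1],
  [[0, 0, 0], [0, 0, 0], 1],
  [[0, 0, 0], [0, 0, 0], 1],
  [[0, 0, 0], [0, 0, 0], 1],
  [[0, 0, 0], [0, 0, 0], 1],
], force=25)

```text
time_s: 2.92
ee_pos: [549.0, -238.3, 221.2]
ee_rot: [-90.0, -0.0, -74.2]
force: [-0.6, -0.6, 4.9]
gripper_width: 17.9
```

Request:
carry_out([
  [[0, 0, 0], [0, -30, 0], 1],
  [[0, 0, 0], [0, -60, 0], 1],
  [[0, 0, 0], [0, -90, 0], 1],
  [[0, 0, 0], [0, -110, 0], 1],
  [[0, 0, 0], [0, -110, 0], 1],
  [[0, 0, 0], [0, -110, 0], 1],
])

```text
time_s: 3.42
ee_pos: [548.8, -238.1, 330.9]
ee_rot: [-89.9, -0.0, -74.3]
force: [-0.6, -0.2, -1.2]
gripper_width: 17.8
```

```bash
python3 -c "
from h import *
print(env.state()['ee_pos']);go(536,61,150,-88.3)"
```

```text
[ 548.79165461 -238.12223755  330.86720154]
turn [-0.001, 0.2452, 0.0007] shift [-291.4, 8.7, 68.9] t 3.42 w 17.8
```

Request:
carry_out([
  [[0, 0.03, 0], [-30, 0, 7], 1],
  [[0, 0.06, 0], [-65, 0, 16], 1],
  [[0, 0.1, 0], [-100, 0, 24], 1],
  [[0, 0.14, 0], [-140, 0, 33], 1],
  [[0, 0.18, 0], [-180, 0, 43], 1],
  [[0, 0.22, 0], [-220, 0, 52], 1],
  [[0, 0.245, 0], [-260, 0, 61], 1],
  [[0, 0.245, 0], [-291, 0, 69], 1],
  [[0, 0.245, 0], [-291, 0, 69], 1],
  [[0, 0.245, 0], [-291, 0, 69], 1],
])

```text
time_s: 4.25
ee_pos: [535.6, 62.1, 328.4]
ee_rot: [-90.3, -0.0, -88.1]
force: [-0.5, -0.9, -0.9]
gripper_width: 17.9
```

```bash
python3 -c "
from h import *
f=grab('wrist','w2.png');go(536,61,58,-88.3)"
```

```text
turn [0.0038, 0.0019, 0.0009] shift [-0.2, 98.7, 0.6] t 4.3 w 18.2
```

View pics/w2.png

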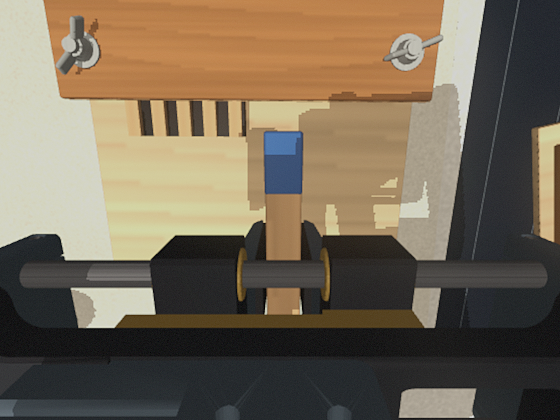

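The view shows the block held square to the press. The platen's front edge runs from (58, 98) to (432, 100), and the panel's near edge is at x≈245 px. Next I'll refine the press pose.

```bash
python3 -c "
from h import *
f=grab('wrist'); P=cloud(f); Z=P[...,2]
# platen front edge: per column, lowest row with z>50 above row 130
cols=np.r_[75:262:4,306:425:4]; e=np.array([[u,np.nonzero(Z[:125,u]>48)[0].max()+.5] for u in cols])
E=ray(f,e,56)[:,:2]; k,b=np.polyfit(E[:,1],E[:,0],1); print('front x=',k,'*y+',b,'yaw',-np.degrees(np.arctan(k)),'res',np.std(E[:,0]-k*E[:,1]-b))
for r in (60,75,90):
    c=np.nonzero(abs(Z[r]-56)<7)[0]; q=ray(f,[[c.min()-.5,r],[c.max()+.5,r]],56); print('platen ends',q.round(1).tolist())
for r in (110,120,130,140,160,190):
    c=np.nonzero((abs(Z[r]-18)<6))[0]; p=np.nonzero(abs(Z[r,100:262]-36)<5)[0]+100
    print(r,ray(f,[[c.min()-.5,r],[c.max()+.5,r]],18).round(1).tolist(), ray(f,[[p.min()-.5,r],[p.max()+.5,r]],36).round(1).tolist() if len(p) else '')
go(536,61,58,-88.3)
"
```

```text
front x= -0.029593737138894148 *y+ 628.0527330337372 yaw 1.6951015030207595 res 3.861539505882953
platen ends [[651.6, 245.4, 56.0], [661.5, -52.9, 56.0]]
platen ends [[640.8, 244.9, 56.0], [650.6, -53.1, 56.0]]
platen ends [[629.8, 244.3, 56.0], [639.6, -54.1, 56.0]]
110 [[616.8, 244.6, 18.0], [626.6, -53.9, 18.0]] [[617.1, 202.7, 36.0], [620.4, 101.2, 36.0]]
120 [[607.8, 243.9, 18.0], [617.6, -54.3, 18.0]] [[608.7, 202.7, 36.0], [612.0, 101.3, 36.0]]
130 [[598.7, 244.2, 18.0], [608.5, -54.6, 18.0]] [[600.1, 202.7, 36.0], [603.4, 101.3, 36.0]]
140 [[589.4, 243.5, 18.0], [599.2, -54.9, 18.0]] 
160 [[570.4, 243.0, 18.0], [585.2, -207.4, 18.0]] 
190 [[540.7, 242.8, 18.0], [555.7, -215.4, 18.0]] 
turn [0.0031, 0.0003, 0.0009] shift [-1.0, 99.0, 0.3] t 4.35 w 18.1
```

Request:
carry_out([
  [[0, 0, 0], [-6, 20, 0], 1],
  [[0, 0, 0], [-6, 40, 0], 1],
  [[0, 0, 0], [-6, 60, 0], 1],
  [[0, 0, 0], [-6, 80, 0], 1],
  [[0, 0, 0], [-6, 90, 0], 1],
  [[0, 0, 0], [-6, 95, 0], 1],
  [[0, 0, 0], [-6, 98, 0], 1],
  [[0, 0, 0], [-6, 98, 0], 1],
  [[0, 0, 0], [-6, 98, 0], 1],
])

```text
time_s: 5.1
ee_pos: [536.6, 66.3, 233.3]
ee_rot: [-89.9, -0.0, -88.3]
force: [-0.7, -0.5, -1.2]
gripper_width: 17.8
```

```bash
python3 -c "
from h import *
s=env.state();print(s['ee_pos'],s['force'])"
```

```text
[536.56204702  66.30985337 233.31613097] [-0.7256563  -0.50706652 -1.19853136]
```

Request:
carry_out([
  [[0, 0, 0], [0, 2, 0], 1],
  [[0, 0, 0], [0, 3, 0], 1],
  [[0, 0, 0], [0, 4, 0], 1],
  [[0, 0, 0], [0, 4.2, 0], 1],
  [[0, 0, 0], [0, 4.2, 0], 1],
])

```text
time_s: 5.52
ee_pos: [536.3, 66.7, 229.2]
ee_rot: [-89.9, -0.0, -88.3]
force: [-0.8, -0.1, 4.9]
gripper_width: 17.5
```

Request:
carry_out([
  [[0, 0, 0], [0, 0, 0], 0.6],
  [[0, 0, 0], [0, 0, 0], 0.3],
  [[0, 0, 0], [0, 0, 0], 0],
  [[0, 0, 0], [0, 0, 0], 0],
  [[0, 0, 0], [0, 0, 0], 0],
  [[0, 0, 0], [0, 0, 0], 0],
  [[0, 0, 0], [0, 0, 0], 0],
  [[0, 0, 0], [0, 0, 0], 0],
  [[0, 0, 0], [0, 0, 0], 0],
  [[0, 0, 0], [0, 0, 0], 0],
])

```text
time_s: 6.35
ee_pos: [536.1, 66.6, 228.4]
ee_rot: [-90.0, -0.0, -88.3]
force: [0.2, 0.1, 0.8]
gripper_width: 82.1
```

Request:
carry_out([
  [[0, 0, 0], [0, -8, 0], 0],
  [[0, 0, 0], [0, -14, 0], 0],
  [[0, 0, 0], [10, -14, 0], 0],
  [[0, 0, 0], [20, -14, 0], 0],
  [[0, 0, 0], [28, -14, 0], 0],
  [[0, 0, 0], [32, -14, 0], 0],
  [[0, 0, 0], [36, -14, 0], 0],
  [[0, 0, 0], [39, -14, 0], 0],
  [[0, 0, 0], [42, -14, 0], 0],
  [[0, 0, 0], [45, -14, 0], 0],
])

```text
time_s: 7.18
ee_pos: [537.5, 21.3, 242.3]
ee_rot: [-90.0, -0.0, -88.3]
force: [0.2, 0.0, -0.5]
gripper_width: 91.1
```

Request:
carry_out([
  [[0, 0, 0], [2, 0, 0], 0],
  [[0, 0, 0], [4, 0, 0], 0],
  [[0, 0, 0], [6, 0, 0], 0],
  [[0, 0, 0], [8, 0, 0], 0],
  [[0, 0, 0], [10, 0, 0], 0],
  [[0, 0, 0], [12, 0, 0], 0],
  [[0, 0, 0], [12, 0, 0], 0],
  [[0, 0, 0], [12, 0, 0], 0],
  [[0, 0, 0], [12, 0, 0], 0],
  [[0, 0, 0], [12, 0, 0], 0],
])

```text
time_s: 8.02
ee_pos: [537.8, 9.7, 242.4]
ee_rot: [-90.0, -0.0, -88.3]
force: [-0.5, 0.4, -0.1]
gripper_width: 91.2
```

```bash
python3 -c "
from h import *
f=grab('wrist','w3.png');f=grab('side')
cv2.imwrite('pics/s3.png',cv2.resize(f['frame'][180:300,170:350],None,fx=3,fy=3))"
```

```text
(no output)
```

View pics/w3.png

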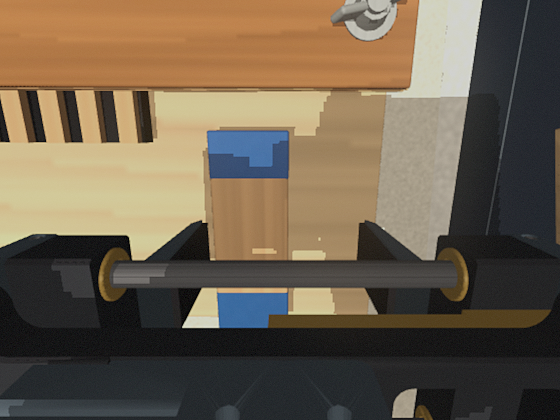

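The block now lies flat on the ledge, with its nose at about (248, 131) px and its sides at x≈210 and 288 px. I'll measure its pose and the centre line together.

```bash
cat > m1.py <<'E'
from h import *
f=grab('wrist'); P=cloud(f); Z=P[...,2]; 
def fit(X): # line y=k x+b
    k,b=np.polyfit(X[:,0],X[:,1],1); return k,b
L=[];Rr=[]
for r in range(140,225,4):
    c=np.nonzero(abs(Z[r,190:330]-36)<6)[0]+190
    if len(c)>40: q=ray(f,[[c.min()-.5,r],[c.max()+.5,r]],36); L.append(q[0]);Rr.append(q[1])
L=np.array(L);Rr=np.array(Rr); w=np.median(L[:,1]-Rr[:,1])
k,b=fit((L+Rr)/2); print('block width',w,'yaw',np.degrees(np.arctan(k)),'y at x=540',k*540+b,'n',len(L), 'yaws L,R',np.degrees(np.arctan([fit(L)[0],fit(Rr)[0]])))
n=[np.nonzero(abs(Z[100:160,u]-36)<6)[0].min()+100-.5 for u in range(215,284,4)]
print('nose x',np.median(ray(f,np.c_[np.arange(215,284,4),n],36)[:,0]))
pe=[];be=[]
for r in range(95,135,4):
    c=np.nonzero(abs(Z[r,60:190]-36)<6)[0]+60
    if len(c): pe.append(ray(f,(c.max()+.5,r),36)[0])
pe=np.array(pe); k,b=fit(pe); print('panel edge yaw',np.degrees(np.arctan(k)),'y at',pe[:,0].mean(),pe[:,1].mean())
u=np.arange(170,380,6); n=[np.nonzero(Z[:115,i]>45)[0].max()+.5 for i in u]; q=ray(f,np.c_[u,n],56)
a,c=np.polyfit(q[:,1],q[:,0],1); print('front yaw',-np.degrees(np.arctan(a)),'x at y=38',a*38+c,'res',np.std(q[:,0]-a*q[:,1]-c))
E
python3 m1.py
```

```text
block width 49.72317597682108 yaw 1.990580327229031 y at x=540 31.317818960779846 n 22 yaws L,R [2.2754901  1.70545835]
nose x 606.8951804175372
panel edge yaw -4.8695055175287205 y at 614.9699949995609 97.83196473028212
front yaw 2.2753398709101815 x at y=38 626.2922855623966 res 2.565521103476093
```

```bash
python3 -c "
from h import *
go(480,29.2,41,-88.2)"
```

```text
turn [-0.0, -0.0015, 0.0001] shift [-21.2, 29.4, -57.2] t 8.17 w 91.0
```

Request:
carry_out([
  [[0, 0, 0], [-10, 0, -25], 0],
  [[0, 0, 0], [-21, 0, -50], 0],
  [[0, 0, 0], [-21, 0, -57], 0],
  [[0, 0, 0], [-21, 10, -57], 0],
  [[0, 0, 0], [-21, 20, -57], 0],
  [[0, 0, 0], [-21, 26, -57], 0],
  [[0, 0, 0], [-21, 29, -57], 0],
  [[0, 0, 0], [-21, 29, -57], 0],
  [[0, 0, 0], [-21, 29, -57], 0],
  [[0, 0, 0], [-21, 29, -57], 0],
])

```text
time_s: 9.0
ee_pos: [480.6, 28.8, 213.7]
ee_rot: [-90.0, -0.0, -88.3]
force: [-0.1, 0.4, 0.8]
gripper_width: 91.6
```

Request:
carry_out([
  [[0, 0, 0], [0, 0, 0], 0.3],
  [[0, 0, 0], [0, 0, 0], 0.5],
  [[0, 0, 0], [0, 0, 0], 0.7],
  [[0, 0, 0], [0, 0, 0], 0.7],
  [[0, 0, 0], [0, 0, 0], 0.7],
  [[0, 0, 0], [0, 0, 0], 0.7],
  [[0, 0, 0], [0, 0, 0], 0.7],
  [[0, 0, 0], [0, 0, 0], 0.7],
  [[0, 0, 0], [0, 0, 0], 0.7],
  [[0, 0, 0], [0, 0, 0], 0.7],
], force=20)

```text
time_s: 9.83
ee_pos: [480.2, 28.9, 213.4]
ee_rot: [-90.0, -0.0, -88.3]
force: [0.5, 0.1, 0.3]
gripper_width: 49.3
```

```bash
python3 -c "
from h import *
s=env.state();print(s['ee_pos'],s['force'],s['gripper_width']);go(480,34,41,-88.2);go(605,37.9,41,-88.2)"
```

```text
[480.21964536  28.90973742 213.41162228] [0.52730375 0.12978695 0.33859359] 49.30468843915304
turn [-0.0, -0.0017, 0.0] shift [-5.1, 0.4, -0.1] t 9.83 w 49.3
turn [-0.0, -0.0017, 0.0] shift [-5.3, 0.4, 125.0] t 9.83 w 49.3
```

Request:
carry_out([
  [[0, 0, 0], [-2.5, 0, 0], 0.7],
  [[0, 0, 0], [-5, 0, 0], 0.7],
  [[0, 0, 0], [-5, 0, 0], 0.7],
  [[0, 0, 0], [-5, 0, 6], 0.7],
  [[0, 0, 0], [-5, 0, 12], 0.7],
  [[0, 0, 0], [-5, 0, 12], 0.7],
  [[0, 0, 0], [-5, 0, 12], 0.7],
])

```text
time_s: 10.42
ee_pos: [492.7, 34.4, 213.4]
ee_rot: [-89.9, 0.0, -88.3]
force: [0.1, -0.1, -0.3]
gripper_width: 49.8
```

```bash
python3 -c "
from h import *
f=grab('wrist','w4.png');s=env.state();print(s['ee_pos'],s['force'])"
```

```text
[492.49550491  34.34426728 213.41255881] [ 0.65799414  0.36976423 -0.07221158]
```

View pics/w4.png

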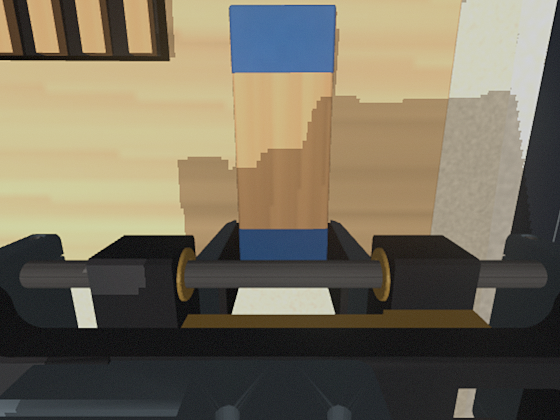

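The block is gripped squarely at its tail. Its sides run from (231, 10) to (239, 230) px and (335, 10) to (328, 230) px, and the ledge's right edge runs from (461, 0) to (437, 200). I'll check its offset and angle against that edge.

```bash
python3 -c "
from h import *
f=grab('wrist'); P=cloud(f); Z=P[...,2]
A=[];B=[];C=[]
for r in range(12,215,4):
    c=np.nonzero(abs(Z[r,200:360]-36)<6)[0]+200; q=ray(f,[[c.min()-.5,r],[c.max()+.5,r]],36); A.append(q[0]);B.append(q[1])
    c=np.nonzero(Z[r,380:520]>10)[0]+380; C.append(ray(f,(c.max()+.5,r),18)[0])
fits=[]
for n,X in(('L',A),('R',B),('base',C)):
    X=np.array(X); k,b=np.polyfit(X[:,0],X[:,1],1); fits.append((k,b)); print(n,np.degrees(np.arctan(k)).round(2),'y@560',(k*560+b).round(2),'y@626',(k*626+b).round(2),np.std(X[:,1]-k*X[:,0]-b).round(2))
"
```

```text
L 2.28 y@560 61.5 y@626 64.12 0.16
R 1.69 y@560 11.84 y@626 13.79 0.18
base 5.81 y@560 -63.67 y@626 -56.95 12.55
```

Block angle is 2.0° against the press's 1.8°, and its centre line is within about 0.5 mm, so I'll slide it in.

Request:
carry_out([
  [[0, 0, 0], [0, 0, 10], 0.7],
  [[0, 0, 0], [0, 0, 20], 0.7],
  [[0, 0, 0], [0, 0, 30], 0.7],
  [[0, 0, 0], [0, 0, 40], 0.7],
  [[0, 0, 0], [0, 0, 50], 0.7],
  [[0, 0, 0], [0, 0, 60], 0.7],
  [[0, 0, 0], [0, 0, 70], 0.7],
  [[0, 0, 0], [0, 0, 80], 0.7],
  [[0, 0, 0], [0, 0, 90], 0.7],
  [[0, 0, 0], [0, 0, 96], 0.7],
])

```text
time_s: 11.35
ee_pos: [589.8, 37.1, 213.3]
ee_rot: [-89.9, -0.0, -88.3]
force: [-0.6, -0.2, 0.9]
gripper_width: 49.5
```

Request:
carry_out([
  [[0, 0, 0], [0, 0, 2], 0.7],
  [[0, 0, 0], [0, 0, 4], 0.7],
  [[0, 0, 0], [0, 0, 6], 0.7],
  [[0, 0, 0], [0, 0, 8], 0.7],
  [[0, 0, 0], [0, 0, 10], 0.7],
  [[0, 0, 0], [0, 0, 10], 0.7],
  [[0, 0, 0], [0, 0, 10], 0.7],
])

```text
time_s: 11.93
ee_pos: [598.3, 37.4, 213.4]
ee_rot: [-89.9, -0.0, -88.3]
force: [0.1, -0.2, -0.5]
gripper_width: 49.7
```

Request:
carry_out([
  [[0, 0, 0], [0, 0, 1], 0.7],
  [[0, 0, 0], [0, 0, 2], 0.7],
  [[0, 0, 0], [0, 0, 3], 0.7],
  [[0, 0, 0], [0, 0, 4], 0.7],
  [[0, 0, 0], [0, 0, 4.5], 0.7],
  [[0, 0, 0], [0, 0, 4.5], 0.7],
  [[0, 0, 0], [0, 0, 4.5], 0.7],
])

```text
time_s: 12.52
ee_pos: [602.6, 37.6, 213.4]
ee_rot: [-90.0, -0.0, -88.3]
force: [0.3, -0.3, -0.3]
gripper_width: 49.7
```

Request:
carry_out([
  [[0, 0, 0], [0, 0, 0.7], 0.7],
  [[0, 0, 0], [0, 0, 1.4], 0.7],
  [[0, 0, 0], [0, 0, 2.0], 0.7],
  [[0, 0, 0], [0, 0, 2.0], 0.7],
  [[0, 0, 0], [0, 0, 2.0], 0.7],
])

```text
time_s: 12.93
ee_pos: [604.5, 37.6, 213.4]
ee_rot: [-90.0, -0.0, -88.3]
force: [-0.4, -0.2, -1.3]
gripper_width: 50.0
```

Request:
carry_out([
  [[0, 0, 0], [0, 0, 0.7], 0.7],
  [[0, 0, 0], [0, 0, 1.4], 0.7],
  [[0, 0, 0], [0, 0, 2.0], 0.7],
  [[0, 0, 0], [0, 0, 2.0], 0.7],
  [[0, 0, 0], [0, 0, 2.0], 0.7],
])

```text
time_s: 13.35
ee_pos: [606.6, 37.7, 213.4]
ee_rot: [-90.0, -0.0, -88.3]
force: [0.0, -0.0, -0.9]
gripper_width: 49.8
```

Request:
carry_out([
  [[0, 0, 0], [0, 0, 0.7], 0.7],
  [[0, 0, 0], [0, 0, 1.4], 0.7],
  [[0, 0, 0], [0, 0, 2.0], 0.7],
  [[0, 0, 0], [0, 0, 2.0], 0.7],
  [[0, 0, 0], [0, 0, 2.0], 0.7],
])

```text
time_s: 13.77
ee_pos: [607.6, 37.7, 213.3]
ee_rot: [-90.2, -0.0, -88.3]
force: [-5.0, -0.6, 2.4]
gripper_width: 49.3
```

The x force rose to -5 N and the tool stopped advancing, so the nose is on the fence. I'll release with a small opening to stay clear of the panel, then withdraw.

Request:
carry_out([
  [[0, 0, 0], [0, 0, 0], 0.55],
  [[0, 0, 0], [0, 0, 0], 0.35],
  [[0, 0, 0], [0, 0, 0], 0.32],
  [[0, 0, 0], [0, 0, 0], 0.32],
  [[0, 0, 0], [0, 0, 0], 0.32],
  [[0, 0, 0], [0, 0, 0], 0.32],
])

```text
time_s: 14.27
ee_pos: [608.8, 37.7, 213.5]
ee_rot: [-89.9, -0.0, -88.3]
force: [-0.3, 0.2, 0.6]
gripper_width: 61.9
```

Request:
carry_out([
  [[0, 0, 0], [0, -8, -2], 0.32],
  [[0, 0, 0], [0, -25, -4], 0.32],
  [[0, 0, 0], [0, -50, -20], 0.32],
  [[0, 0, 0], [0, -80, -50], 0.32],
  [[0, 0, 0], [0, -100, -80], 0.32],
  [[0, 0, 0], [0, -100, -90], 0.32],
  [[0, 0, 0], [0, -100, -90], 0.32],
  [[0, 0, 0], [0, -100, -90], 0.32],
])

```text
time_s: 14.93
ee_pos: [518.7, 35.0, 313.5]
ee_rot: [-89.9, -0.0, -88.3]
force: [-0.2, 0.1, 0.2]
gripper_width: 62.2
```

```bash
python3 -c "
from h import *
f=grab('wrist','w5.png'); P=cloud(f); Z=P[...,2]; s=env.state(); print(s['ee_pos'],s['gripper_width'],s['time_s'])
K=f['camera_matrix']; p=np.linalg.inv(f['M'])@[595,37,36,1]; uv=(K@p[:3])[:2]/p[2]; print('expected tail px',uv)
B=cv2.cvtColor(f['frame'],cv2.COLOR_BGR2HSV); m=(B[...,0]>95)&(B[...,0]<130)&(B[...,1]>100)&(B[...,2]>60)&(abs(Z-36)<6)
u,v=np.nonzero(m)[::-1]; q=ray(f,np.c_[u,v],36)[:,:2].astype(np.float32); print(cv2.minAreaRect(q),len(u)); print('tail x',np.percentile(q[:,0],[1,99]),'y',np.percentile(q[:,1],[1,50,99]))
"
```

```text
[519.22676063  35.07361956 312.88909047] 62.073073182392264 14.9833
expected tail px [283.14504987 122.6575038 ]
((608.81005859375, 37.57167053222656), (28.195758819580078, 49.2187614440918), 1.7793593406677246) 2196
tail x [594.53703003 623.10496216] y [13.47606668 37.59397316 61.51620216]
```

View pics/w5.png

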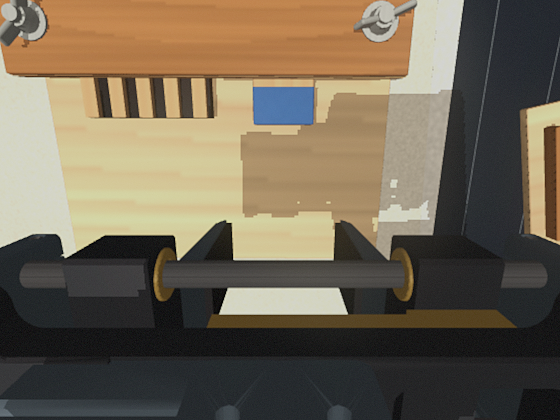

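The block's blue tail is in the gap at (253–314, 86–124) px, square, with the panel front at row 117. As a last check, I'll compare its standout with the panel's (35 against 30 mm) and its position between the panel and the ledge edge.

```bash
python3 -c "
from h import *
f=grab('wrist'); P=cloud(f); Z=P[...,2]
low=lambda us:np.median(ray(f,[[u,np.nonzero(abs(Z[85:160,u]-36)<5)[0].max()+85.5] for u in us],36),0)
t=low(range(260,310,3)); p=low(range(105,210,3)); print('tail',t,'panel front',p,'standout diff',(p-t)[0]+(p-t)[1]*.0314)
for r in(95,105,112):
    c=np.nonzero(Z[r,20:420]>11)[0]+20; q=ray(f,[[c.min()-.5,r],[c.max()+.5,r]],18); pe=np.nonzero(abs(Z[r,90:235]-36)<4)[0]+90
    print(r,q[:,1].round(1),'panel edge',ray(f,(pe.max()+.5,r),36)[0].round(1), 'gapmid from base',(q[:,1].mean()-57.5).round(1))
s=env.state(); print(s['time_s'],s['force'])
env.job_done()"
```

```text
Traceback (most recent call last):
ValueError: zero-size array to reduction operation maximum which has no identity
```

```bash
python3 -c "
from h import *
f=grab('wrist'); P=cloud(f); Z=P[...,2]
M=abs(Z-36)<5; M[:85]=0; M[160:]=0
low=lambda us:np.median(ray(f,[[u,np.nonzero(M[:,u])[0].max()+.5] for u in us if M[:,u].sum()>15],36),0)
t=low(range(260,310,3)); p=low(range(90,215)); print('tail',t,'panel front',p,'standout diff',(p-t)[0]+(p-t)[1]*.0314)
for r in(95,105,112):
    c=np.nonzero(Z[r,20:420]>11)[0]+20; q=ray(f,[[c.min()-.5,r],[c.max()+.5,r]],18); pe=np.nonzero(M[r,90:235])[0]+90
    print(r,q[:,1].round(1),'panel edge',ray(f,(pe.max()+.5,r),36)[0].round(1), 'gapmid from base',(q[:,1].mean()-57.5).round(1))
"
```

```text
tail [593.10370146  36.24072657  36.        ] panel front [595.68876652 150.13760329  36.        ] standout diff 6.161426984497323
95 [244.1 -54.1] panel edge [615.1 100.9  36. ] gapmid from base 37.5
105 [243.7 -54.2] panel edge [607.4 100.4  36. ] gapmid from base 37.3
112 [243.8 -54.9] panel edge [601.9  98.9  36. ] gapmid from base 37.0
```

```bash
python3 -c "
from workcell import env
print(env.job_done())"
```

```text
the job is handed in; nothing more can be done
None
```

The 18 mm blue-ended block is packed under the empty side of the platen, its nose against the back fence and released. I handed the job in at about 15 s of robot time; no verdict came back.

I took the block from the rack, stood it on the ledge and let go. I then tipped it flat with one finger, regripped it by its tail and slid it straight in. The fence showed as a −5 N push against the tool. I opened the jaws only to 62 mm there, to stay off the panel.

| Last check | Measured | Limit |
|---|---|---|
| Standout at the tail | about 36 mm, ±1–2 mm (35 mm when home) | 31–39 mm |
| Offset from midway between panel and studs | within about 1 mm | 12 mm |
| Angle to the press | block 1.8°, press about 1.8° | 3.4° |

- **Disagreements:** two measurements were poor but did not matter. The platen front-edge fits were noisy (2.6–3.9 mm residual). One reading of the panel edge, from the shot after the block was tipped, was about 3 mm off and had a false slope. I relied on the first close-up of the press for its position, and the last check agreed within about 1–2 mm.
- **Not checked:** I did not re-measure the other blocks, the tape or the glue at the end. I saw no unexpected contact force on the tool at any step.

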